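Hold the shaker's belt tensioner back off its pawl

TASK

The orbital shaker's platform and belt are off and I need to change its worn pawl. Push the sprung tensioner arm back past the click of the pawl, carry on gently until you feel it come up against its stop, and keep it pressed there, clear of the pawl: finish while still holding it, as it springs back if you let go. Do not ram the stop, and leave the things lying around where they are.

Things in the scene. Friction and masses are not known exactly. Their poses are not given: they have to be found in the camera images.
- shaker: Open orbital shaker, fixed: a low white housing, aluminium deck 40 mm above the bench. Origin at bench height below the tensioner's pivot, z up; the housing spans x -130 to 140 and y -240 to 60 mm in this frame. Two belt pulleys, 18 and 30 mm in radius, reaching 64 mm above the bench, stand at (-85, 15) and (-83, -185) mm in it.
- pivot (a point): Axis of the tensioner's vertical hinge, 52 mm above the bench (mid-height of the arm). A spring turns the arm back to 0: at the roller about 3 N at rest, rising steadily to about 9 N at 0.65 rad; riding over the pawl adds 2 to 4 N in the 0.2 rad before the click.
- tensioner (a joint): Swing of the tensioner arm (body tensioner), a flat steel bar 22 mm wide, 46 to 58 mm above the bench, about the vertical axis at pivot, rad. 0 is its rest, the arm pointing along the shaker's -y; it grows counter-clockwise from above, the roller going to the shaker's +x. Click at 0.28 to 0.40; let go after it, the arm falls back on the pawl at 0.32 to 0.40. Stop at 0.52 to 0.68.
- roller (a point): Centre, half-way up, of the idler roller, the upright grey cylinder to push or take hold of: 30 mm in diameter and 45 mm tall (58 to 103 mm above the bench, a 3 mm bolt head on top), fixed on the arm 100 mm from the pivot. Nothing within 50 mm of its way is higher than 70 mm above the bench.
- pawl (a joint): How far the sprung pawl slider (body pawl) is pushed back away from the pivot, m: 0 is fully out (its rest), about 0.006 as the tooth at the end of the arm rides over it. Once the tooth is past, it snaps back to 0: the click. Leave it to its spring.
- pawl_nose (a point): Catching edge of the pawl's nose at the pawl's rest height, 127 mm from the pivot. The pawl is a steel slider 22 mm wide in a dark guide beyond the end of the arm, with a slanting side towards the arm at rest and a square side behind; it reaches 66 mm above the bench with its small pin.
- stop: The stop, a dark steel block 20 by 22 mm, 40 to 59 mm above the bench, set differently every time behind the arm. Its frame has its origin on the pivot axis at deck height and is turned about z relative to the shaker by just the swing at which the arm meets it; the block's centre lies at x 21 mm, y -65 mm in it.
- stop_face (a point): Middle of the stop's face that the arm's side comes up against, 66 mm from the pivot.
- jar: Bystander: a glass jar, 64 mm wide and 100 mm tall, on the bench; origin under its centre.
- slide_box: Bystander: a black slide box 85 x 100 x 35 mm on the bench; origin under its centre.
- driver: Bystander: a screwdriver lying on the bench.
- spare_wheel: Bystander: a spare grey wheel, 30 mm wide and 18 mm tall, lying on the shaker's deck near the corner beside the pivot; origin under its centre.

How it is judged (in metres and radians):
On the way:
1. the arm's tooth rides up on the pawl and pushes it back (value of joint pawl above 0.004 m and contact force between tensioner and pawl above 0.5 N).
At the end, for the whole second after the job is handed in: The program ends holding: the fingers press on the tensioner arm (over 2 N) and keep it pressed against its stop (over 1 N), still (under 0.05 rad/s), past 0.48 rad, with the pawl snapped back out behind it (within 2 mm of its rest) and not touching the arm (under 0.3 N) (contact force between stop and tensioner above 1 N and contact force between the fingers and tensioner above 2 N and contact force between pawl and tensioner below 0.3 N and value of joint tensioner above 0.48 rad and value of joint pawl below 0.002 m and velocity of joint tensioner between -0.05 and 0.05 rad/s); the arm keeps its last pose, push and grip.
It fails at once if the arm is rammed against its stop (over 60 N) (contact force between stop and tensioner above 60 N).
It fails at once if the jar is disturbed (moved over 25 mm) (distance of jar from where it was at the start of the episode above 0.025 m).
It fails at once if the slide box is disturbed (moved over 25 mm) (distance of slide_box from where it was at the start of the episode above 0.025 m).
It fails at once if the screwdriver is disturbed (moved over 25 mm) (distance of driver from where it was at the start of the episode above 0.025 m).
It fails at once if the spare wheel is disturbed (moved over 25 mm) (distance of spare_wheel from where it was at the start of the episode above 0.025 m).
It also fails if it takes over 38 s, if anything falls off the work surface, if the arm or the gripper's body presses on something with over 40 N, if the wrist force passes 120 N, or if a joint passes its speed limit or range.

ROBOT

A 6-joint arm with a two-finger parallel gripper is mounted at the origin on the work surface. World frame = base frame: x ahead of the robot, y to its left, z up, the work surface at z = 0. Lengths are in m, angles in degrees, forces in N, time in s.
With the tool pointing down it reaches from about 0.3 to 0.85 m from the base axis. Payload 4.2 kg.
Tool frame: the origin (TCP) lies at the centre of the arm's flange, where the gripper is bolted on; the fingertips stand 191 mm ahead of it and the grasp point (between the pads) lies 172 mm ahead of it (manip.tcp_to_tips is the distance from the TCP to the fingertips, in m); z points along the fingers, y is the line along which they close (so a half turn about z gives the same grasp; the last joint's range is limited). The gripper opens to 91 mm and grips with 3 to 60 N. Pads are 32 mm wide; open, the fingers measure 118 mm over their backs; the gripper's body (76 mm by 178 mm) begins 60 mm behind the grasp point.
Start: joints at [62.682, 18.312, 89.639, -0, 72.044, -1.146], TCP at [0.254, 0.516, 0.405] pointing down, gripper open.
Joint ranges: [-177.97, 177.97], [-48.28, 115.42], [12.27, 149.76], [-77.06, 257.06], [2.81, 150.46], [-146.56, 146.56]. Speed limits (degrees/s): [147.25, 147.25, 180, 180, 180, 180].

INTERFACE

Orientations are given as a 3x3 rotation matrix whose columns are the frame's x, y, z axes.
In Python, from rig import manip, eyes gives the robot as it stands. The module is installed in compiled form; this text tells all that it offers.
- The arm moves only by the tool servo_tool, never from a script. Its argument "deltas" is a list of rows, each a list of 6 numbers: the shift along the world's x, y, z in m, then the turn, a rotation vector about the world's x, y, z in rad. A call has 1 to 12 rows; each row shifts and turns the commanded pose from where the row before left it; what a row does not reach is not made up. A row lasts 1/10 s, in which the tool goes at most 50 mm and 8.59 degrees, less where a joint would pass 70% of its speed; a pose out of reach is approached as far as the arm can. A call is refused whole if a number of a shift passes 0.05 or a number of a turn 0.15, either way. A call with a gripper value outside its range is refused whole. "hand" is the finger opening in m, from 0 to 0.0912, set as the call begins (left out, the last holds). The fingers move at their own pace and stop on an object; "squeeze" is the grip in N (left out, the last holds). Time passes only in rows, so rows that do not move let the fingers close. It gives the time, the measured TCP pose, the force, the opening and the grip force at its end, in the units of the state.
- manip.observe(): the state, without advancing time (a new reading comes with each control period).
- eyes.capture(name): name is "side" or "top"; returns the picture (384x512x3 uint8, red, green, blue); there is no depth.
- eyes.calibration(name): a dict with "fx", "fy", "cx", "cy" (pixels), "camera_from_world" (4x4, takes a point from world to camera coordinates). Camera axes: x right, y up, looking along -z (the intrinsics and any distortion apply to the point x, -y, -z); pixel columns grow to the right and rows downward; lengths in m; the calibration is good to about 2 mm. A picture is of the moment at which its call begins. calibration takes no time and is no camera call.
- manip.close_job(): hands the job in; it is judged then, once.
The state is a dict: "t": time; "joint_pos": joint angles; "joint_velocities": joint speeds; "joint_efforts": joint torques, N m; "position": TCP position; "eef_rot": TCP orientation; "contact_force": force on the tool from outside, world axes, zero at the start; "moment": the same for the moment, N m; "finger_gap": opening from 0.0 (shut) to 1.0 (fully open); "finger_force": force on a finger pad.
Only numpy, scipy, OpenCV 4.12 (cv2) and the standard library are available. Lean on these libraries where they do the work, as an engineer would, in place of code of your own. Each camera call takes 0.05 s, during which the arm holds its last target. There are 200 camera calls.

## Working session

There is one attempt and no reset: what is moved stays moved. The work goes in short steps, Python scripts to look and compute and a tool call to move; the robot and the scene stay as the last step left them, time stands still between calls to the robot, and variables do not carry over. Pictures are saved under pics/ and viewed, at most 10 in all, crops included, and the job is handed in when it is done.

Besides the shell and the picture viewer there is one more tool, called after "Request:" as name(argument=value, ...) on one line, values as JSON. servo_tool: Moves the arm, as the interface text tells. Its arguments: {"type":"object","properties":{"deltas":{"type":"array","items":{"type":"array","items":{"type":"number"}}},"hand":{"type":"number"},"squeeze":{"type":"number"}},"required":["deltas"]}

```bash
mkdir -p pics; python3 - <<'E'
from rig import manip, eyes
import cv2
for n in("top","side"):
    cv2.imwrite(f"pics/{n}0.png",cv2.resize(eyes.capture(n)[:,:,::-1],(800,600),interpolation=cv2.INTER_CUBIC))
    print(eyes.calibration(n))
s=manip.observe();print(s['t'],s['position'],s['eef_rot'],s['contact_force'])
E
```

```text
{'fx': 385.9733341784936, 'fy': 385.9733341784936, 'cx': 254.2217796112927, 'cy': 192.2204325828689, 'camera_from_world': array([[ 0.02489276, -0.99965221,  0.00870705, -0.0397373 ],
       [ 0.99326826,  0.02571755,  0.11294587, -0.57299088],
       [-0.11313051,  0.0058369 ,  0.99356299, -1.29124605],
       [ 0.        ,  0.        ,  0.        ,  1.        ]])}
{'fx': 466.32184172089353, 'fy': 466.32184172089353, 'cx': 255.60459656673578, 'cy': 191.0624666026373, 'camera_from_world': array([[ 9.84722669e-01, -1.74126803e-01, -1.05902275e-03,
        -5.52460754e-01],
       [ 1.01493821e-01,  5.69005189e-01,  8.16046628e-01,
        -1.14998837e-01],
       [-1.41493001e-01, -8.03687098e-01,  5.77985103e-01,
        -1.37058142e+00],
       [ 0.00000000e+00,  0.00000000e+00,  0.00000000e+00,
         1.00000000e+00]])}
0.1 [0.2535554  0.5159212  0.40399359] [[-8.97471820e-01  4.41071142e-01 -7.62211392e-04]
 [ 4.41071797e-01  8.97470690e-01 -1.42503276e-03]
 [ 5.55215552e-05 -1.61511670e-03 -9.99998694e-01]] [ 1.06939568 -0.49362794 -0.29347446]
```

View pics/top0.png

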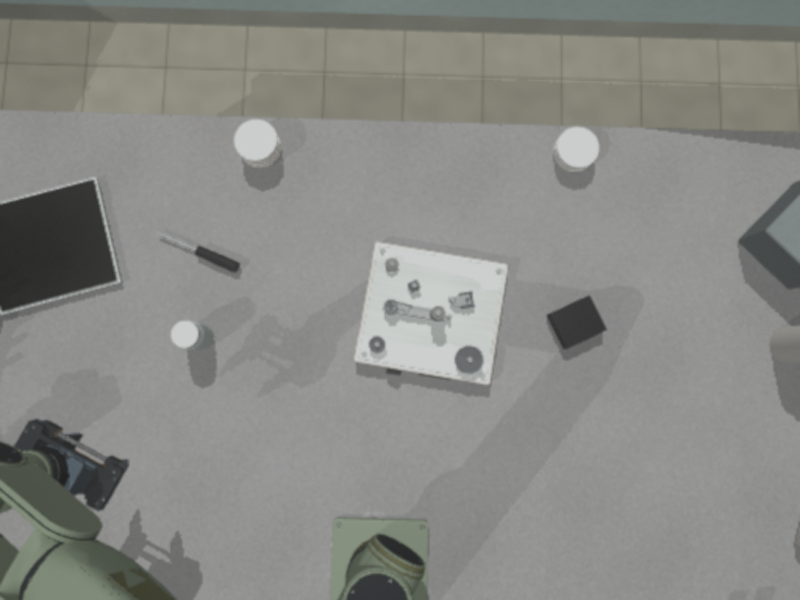

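View pics/side0.png

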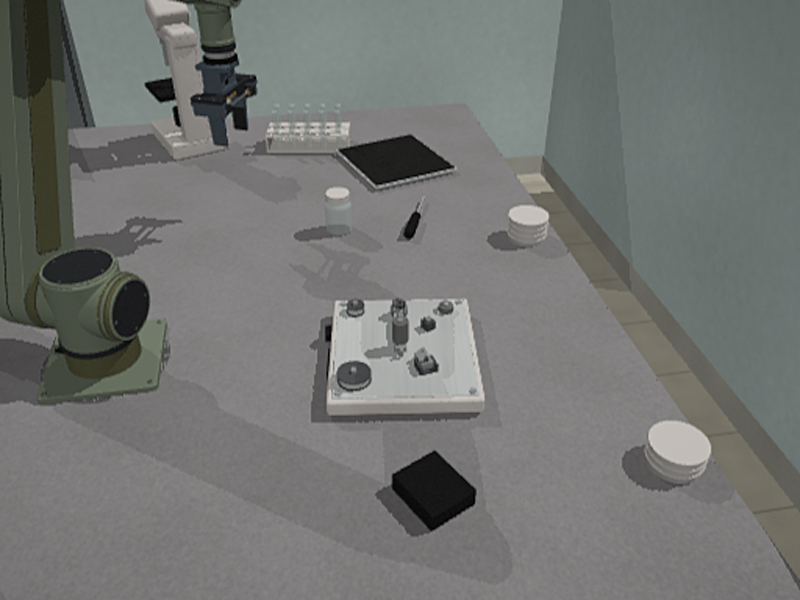

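The top view shows the pivot at about (391,307), the roller at (437,313), the pulleys at (377,344) and (468,359), and the stop at (414,286). The jar is at (186,334), and the slide box at (577,322) is clear of the shaker. I'll enlarge that area next.

```bash
cat > h.py <<'E'
import numpy as np
from rig import manip, eyes
def ray(n,u,v,z):
    c=eyes.calibration(n);M=c["camera_from_world"];R,t=M[:3,:3],M[:3,3]
    o=-R.T@t; d=R.T@np.array([(u-c["cx"])/c["fx"],-(v-c["cy"])/c["fy"],-1])
    return o+d*(z-o[2])/d[2]
def proj(n,p):
    c=eyes.calibration(n);M=c["camera_from_world"];q=M[:3,:3]@p+M[:3,3]
    return c["cx"]+c["fx"]*q[0]/-q[2], c["cy"]+c["fy"]*q[1]/q[2]
E
python3 - <<'E'
from h import *
import cv2
a=eyes.capture("top")[:,:,::-1][150:250,220:330]   # x7
b=eyes.capture("side")[:,:,::-1][185:272,200:316]
cv2.imwrite("pics/t1.png",cv2.resize(a,None,fx=6,fy=6,interpolation=cv2.INTER_CUBIC))
cv2.imwrite("pics/s1.png",cv2.resize(b,None,fx=6,fy=6,interpolation=cv2.INTER_CUBIC))
E
```

```text
(no output)
```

View pics/t1.png

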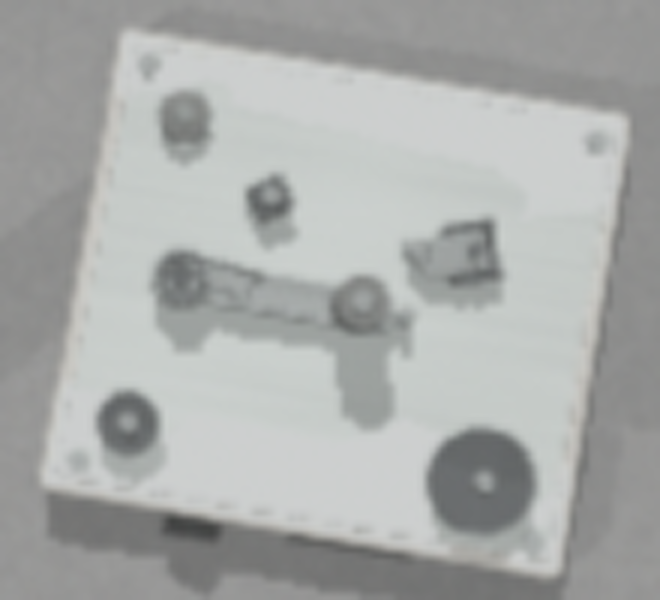

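View pics/s1.png

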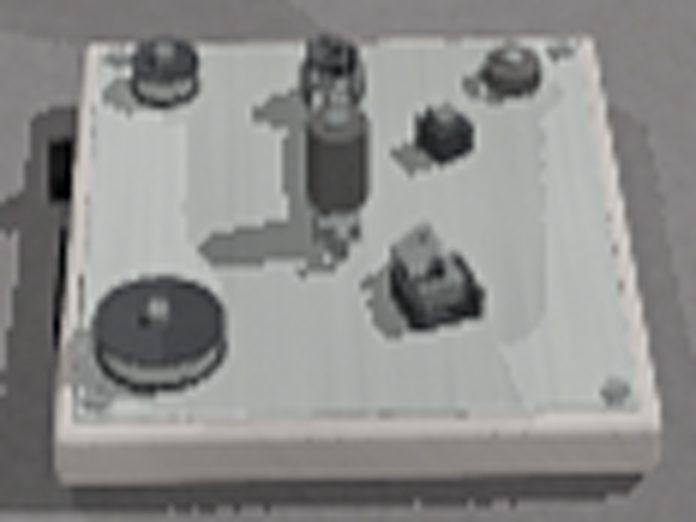

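The crops show the roller top at (360,300) in the top crop, the pivot at (181,278), the pulleys at (128,420) and (482,479), and the stop at (270,198).

```bash
python3 - <<'E'
from h import *
T=lambda u,v,z:ray("top",220+(u+.5)/6-.5,150+(v+.5)/6-.5,z)
S=lambda u,v,z:ray("side",200+(u+.5)/6-.5,185+(v+.5)/6-.5,z)
p1,p2=T(128,421,.064),T(482,480,.064)
q1,q2=S(166,52,.064),S(157,308,.064)
r=T(361,298,.104);pv=T(181,277,.062);st=T(270,197,.059)
for n,x in dict(p1=p1,p2=p2,q1=q1,q2=q2,r=r,rs=S(338,118,.104),pv=pv,st=st).items():print(n,x.round(4))
for a,b in((p1,p2),(q1,q2)):
    d=b-a; th=np.arctan2(d[1],d[0])-np.arctan2(-200,2)
    R=np.array([[np.cos(th),-np.sin(th)],[np.sin(th),np.cos(th)]])
    piv=(a[:2]+b[:2])/2-R@[-.084,-.085]
    print("th",th,"len",np.hypot(*d[:2]),"pivot",piv,"roller",piv+R@[0,-.1])
    s=R.T@(st[:2]-piv); print("stop swing",np.arctan2(s[1],s[0])-np.arctan2(-65,21),np.hypot(*s))
E
```

```text
p1 [0.4771 0.0169 0.064 ]
p2 [ 0.4495 -0.1795  0.064 ]
q1 [0.4763 0.0137 0.064 ]
q2 [ 0.4477 -0.1811  0.064 ]
r [ 0.5449 -0.108   0.104 ]
rs [ 0.5428 -0.1085  0.104 ]
pv [ 0.5582 -0.0103  0.062 ]
st [ 0.605  -0.0591  0.059 ]
th -0.14956538108615014 len 0.19834623500281356 pivot [ 0.55906608 -0.00979479] roller [ 0.54416524 -0.10867839]
stop swing 0.5866128698467544 0.06738574902592313
th -0.15585982169001 len 0.1968884248635449 pivot [ 0.55820464 -0.01275534] roller [ 0.54268168 -0.11154319]
stop swing 0.6331193607400996 0.06585875907828942
```

Request:
servo_tool(deltas=[[0.012,-0.031,0,0,0,-0.056],[0.012,-0.031,0,0,0,-0.056],[0.012,-0.031,0,0,0,-0.056],[0.012,-0.031,0,0,0,-0.056],[0.012,-0.031,0,0,0,-0.056],[0.012,-0.031,0,0,0,-0.056],[0.012,-0.031,0,0,0,-0.056],[0.012,-0.031,0,0,0,-0.056],[0.012,-0.031,0,0,0,-0.056],[0.012,-0.031,0,0,0,-0.056]], hand=0, squeeze=20)

```text
t: 1.2
position: [0.3738, 0.2047, 0.4047]
eef_rot: [[-0.524, 0.852, 0.0], [0.852, 0.524, 0.0], [-0.0, 0.0, -1.0]]
contact_force: [0.6, 0.1, 0.1]
finger_gap: 0.154
finger_force: 0.0
```

Request:
servo_tool(deltas=[[0.012,-0.031,0,0,0,-0.056],[0.012,-0.031,0,0,0,-0.056],[0.012,-0.031,0,0,0,-0.056],[0.012,-0.031,0,0,0,-0.056],[0.012,-0.031,0,0,0,-0.056],[0.012,-0.031,0,0,0,-0.056],[0.012,-0.031,0,0,0,-0.056],[0.012,-0.031,0,0,0,-0.056],[0.012,-0.031,0,0,0,-0.056],[0.012,-0.031,0,0,0,-0.056],[0,0,0,0,0,0],[0,0,0,0,0,0]])

```text
t: 2.4
position: [0.4935, -0.1043, 0.4044]
eef_rot: [[0.007, 1.0, -0.001], [1.0, -0.007, 0.001], [0.001, -0.001, -1.0]]
contact_force: [-0.2, -0.0, 0.8]
finger_gap: 0.004
finger_force: 0.0
```

Request:
servo_tool(deltas=[[0,-0.001,-0.014,0,0,0],[0,-0.001,-0.014,0,0,0],[0,-0.001,-0.014,0,0,0],[0,-0.001,-0.014,0,0,0],[0,-0.001,-0.014,0,0,0],[0,0,-0.014,0,0,0],[0,0,-0.014,0,0,0],[0,0,-0.014,0,0,0],[0,0,-0.014,0,0,0],[0,0,-0.014,0,0,0],[0,0,0,0,0,0],[0,0,0,0,0,0]])

```text
t: 3.6
position: [0.4935, -0.1081, 0.2651]
eef_rot: [[0.005, 1.0, -0.0], [1.0, -0.005, 0.0], [0.0, -0.0, -1.0]]
contact_force: [-0.5, -0.8, -0.1]
finger_gap: 0.007
finger_force: 0.0
```

Request:
servo_tool(deltas=[[0.003,0,0,0,0,0],[0.003,0,0,0,0,0],[0.003,0,0,0,0,0],[0.003,0,0,0,0,0],[0.003,0,0,0,0,0],[0.003,0,0,0,0,0],[0.003,0,0,0,0,0],[0.003,0,0,0,0,0],[0.003,0,0,0,0,0],[0,0,0,0,0,0]])

```text
t: 4.6
position: [0.5202, -0.1093, 0.2645]
eef_rot: [[0.006, 1.0, -0.002], [1.0, -0.006, -0.001], [-0.001, -0.002, -1.0]]
contact_force: [-4.1, -3.7, 1.8]
finger_gap: 0.004
finger_force: 2.1
```

```bash
python3 - <<'E'
from h import *
import cv2
a=eyes.capture("top")[:,:,::-1][150:250,220:330]
b=eyes.capture("side")[:,:,::-1][150:272,200:316]
a=cv2.resize(a,None,fx=3.8,fy=3.8,interpolation=cv2.INTER_CUBIC);b=cv2.resize(b,None,fx=3.3,fy=3.3,interpolation=cv2.INTER_CUBIC)
o=np.zeros((max(len(a),len(b)),a.shape[1]+b.shape[1],3),np.uint8)
o[:len(a),:a.shape[1]]=a;o[:len(b),a.shape[1]:]=b
print(o.shape);cv2.imwrite("pics/c1.png",o[:, :800])
E
```

```text
(403, 801, 3)
```

View pics/c1.png

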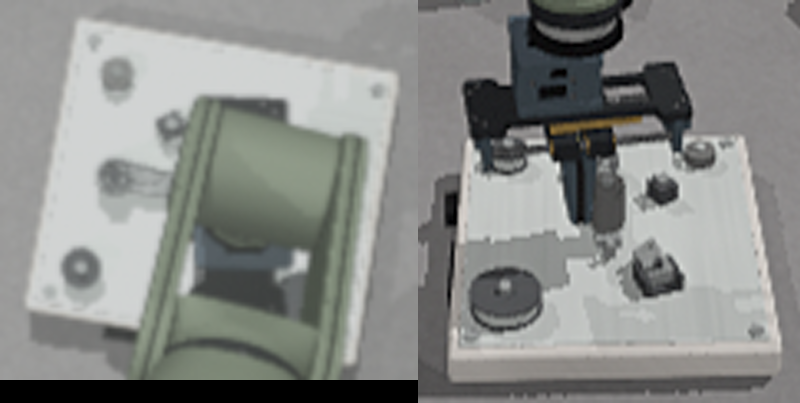

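The finger is in contact with the roller. From here I'll swing it rigidly about the pivot.

Request:
servo_tool(deltas=[[0.002,-0.0007,0,0,0,0.02],[0.002,-0.0007,0,0,0,0.02],[0.002,-0.0007,0,0,0,0.02],[0.002,-0.0006,0,0,0,0.02],[0.002,-0.0006,0,0,0,0.02],[0.002,-0.0006,0,0,0,0.02],[0.002,-0.0005,0,0,0,0.02],[0.002,-0.0005,0,0,0,0.02],[0.002,-0.0004,0,0,0,0.02],[0.002,-0.0004,0,0,0,0.02]])

```text
t: 5.7
position: [0.5397, -0.1148, 0.2645]
eef_rot: [[-0.194, 0.981, -0.003], [0.981, 0.194, -0.0], [0.001, -0.003, -1.0]]
contact_force: [-5.9, -2.1, 1.7]
finger_gap: 0.005
finger_force: 2.8
```

Request:
servo_tool(deltas=[[0.0021,-0.0003,0,0,0,0.02],[0.0021,-0.0003,0,0,0,0.02],[0.0021,-0.0002,0,0,0,0.02],[0.0021,-0.0002,0,0,0,0.02]])

```text
t: 6.1
position: [0.5463, -0.1159, 0.2644]
eef_rot: [[-0.272, 0.962, -0.01], [0.962, 0.272, 0.0], [0.003, -0.01, -1.0]]
contact_force: [-12.6, -4.0, 7.4]
finger_gap: 0.001
finger_force: 6.7
```

Request:
servo_tool(deltas=[[0.0021,-0.0001,0,0,0,0.02],[0.0021,-0.0001,0,0,0,0.02],[0.0021,0,0,0,0,0.02],[0.0021,0,0,0,0,0.02]])

```text
t: 6.5
position: [0.5563, -0.1162, 0.2645]
eef_rot: [[-0.348, 0.938, -0.003], [0.938, 0.348, -0.001], [0.001, -0.003, -1.0]]
contact_force: [-5.4, -4.3, 0.9]
finger_gap: 0.002
finger_force: 3.4
```

The force rose to about 13 N and then dropped to about 7 N, so that was the click. I'll continue gently.

Request:
servo_tool(deltas=[[0.001,0,0,0,0,0.01],[0.001,0,0,0,0,0.01],[0.001,0,0,0,0,0.01],[0.001,0,0,0,0,0.01],[0.001,0.0001,0,0,0,0.01],[0.001,0.0001,0,0,0,0.01],[0.001,0.0001,0,0,0,0.01],[0.001,0.0001,0,0,0,0.01]])

```text
t: 7.3
position: [0.5643, -0.116, 0.2645]
eef_rot: [[-0.421, 0.907, -0.004], [0.907, 0.421, -0.001], [0.001, -0.004, -1.0]]
contact_force: [-6.0, -4.7, 2.4]
finger_gap: 0.005
finger_force: 3.8
```

Request:
servo_tool(deltas=[[0.001,0.0001,0,0,0,0.01],[0.001,0.0001,0,0,0,0.01],[0.001,0.0001,0,0,0,0.01]])

```text
t: 7.6
position: [0.5672, -0.1158, 0.2645]
eef_rot: [[-0.448, 0.894, -0.004], [0.894, 0.448, -0.001], [0.001, -0.004, -1.0]]
contact_force: [-6.5, -5.6, 3.2]
finger_gap: 0.003
finger_force: 3.9
```

Request:
servo_tool(deltas=[[0.001,0.0001,0,0,0,0.01],[0.001,0.0001,0,0,0,0.01]])

```text
t: 7.8
position: [0.5692, -0.1157, 0.2644]
eef_rot: [[-0.466, 0.885, -0.004], [0.885, 0.466, -0.001], [0.001, -0.004, -1.0]]
contact_force: [-6.0, -3.9, 2.3]
finger_gap: 0.002
finger_force: 3.9
```

Request:
servo_tool(deltas=[[0.001,0.0001,0,0,0,0.01],[0.001,0.0001,0,0,0,0.01]])

```text
t: 8.0
position: [0.5712, -0.1155, 0.2645]
eef_rot: [[-0.484, 0.875, -0.004], [0.875, 0.484, -0.001], [0.001, -0.004, -1.0]]
contact_force: [-5.9, -4.8, 2.8]
finger_gap: 0.005
finger_force: 4.0
```

Request:
servo_tool(deltas=[[0.001,0.0002,0,0,0,0.01],[0.001,0.0002,0,0,0,0.01]])

```text
t: 8.2
position: [0.5732, -0.1151, 0.2645]
eef_rot: [[-0.501, 0.865, -0.004], [0.865, 0.501, -0.002], [0.001, -0.004, -1.0]]
contact_force: [-6.8, -5.4, 2.2]
finger_gap: 0.003
finger_force: 4.1
```

Request:
servo_tool(deltas=[[0.001,0.0002,0,0,0,0.01]])

```text
t: 8.3
position: [0.5742, -0.115, 0.2645]
eef_rot: [[-0.51, 0.86, -0.004], [0.86, 0.51, -0.002], [0.001, -0.004, -1.0]]
contact_force: [-6.5, -5.2, 1.9]
finger_gap: 0.008
finger_force: 4.1
```

Request:
servo_tool(deltas=[[0.001,0.0002,0,0,0,0.01]])

```text
t: 8.4
position: [0.5752, -0.1148, 0.2645]
eef_rot: [[-0.518, 0.855, -0.004], [0.855, 0.518, -0.002], [0.001, -0.004, -1.0]]
contact_force: [-6.1, -4.7, 2.5]
finger_gap: 0.005
finger_force: 4.2
```

Request:
servo_tool(deltas=[[0.001,0.0002,0,0,0,0.01]])

```text
t: 8.5
position: [0.5762, -0.1146, 0.2645]
eef_rot: [[-0.527, 0.85, -0.004], [0.85, 0.527, -0.002], [0.001, -0.005, -1.0]]
contact_force: [-7.1, -5.3, 1.9]
finger_gap: 0.002
finger_force: 4.2
```

Request:
servo_tool(deltas=[[0.001,0.0002,0,0,0,0.01]])

```text
t: 8.6
position: [0.5772, -0.1145, 0.2645]
eef_rot: [[-0.535, 0.845, -0.004], [0.845, 0.535, -0.002], [0.001, -0.005, -1.0]]
contact_force: [-7.1, -6.2, 2.0]
finger_gap: 0.003
finger_force: 4.2
```

Request:
servo_tool(deltas=[[0.001,0.0002,0,0,0,0.01]])

```text
t: 8.7
position: [0.5782, -0.1143, 0.2644]
eef_rot: [[-0.544, 0.839, -0.004], [0.839, 0.544, -0.002], [0.001, -0.005, -1.0]]
contact_force: [-6.3, -4.8, 2.6]
finger_gap: 0.006
finger_force: 4.3
```

Request:
servo_tool(deltas=[[0.001,0.0002,0,0,0,0.01]])

```text
t: 8.8
position: [0.5792, -0.1141, 0.2645]
eef_rot: [[-0.552, 0.834, -0.004], [0.834, 0.552, -0.002], [0.001, -0.005, -1.0]]
contact_force: [-6.1, -5.9, 2.0]
finger_gap: 0.009
finger_force: 4.3
```

Request:
servo_tool(deltas=[[0.001,0.0002,0,0,0,0.01]])

```text
t: 8.9
position: [0.5802, -0.1139, 0.2645]
eef_rot: [[-0.561, 0.828, -0.004], [0.828, 0.561, -0.002], [0.001, -0.005, -1.0]]
contact_force: [-5.8, -4.9, 2.8]
finger_gap: 0.003
finger_force: 4.3
```

Request:
servo_tool(deltas=[[0.001,0.0003,0,0,0,0.01]])

```text
t: 9.0
position: [0.5807, -0.1138, 0.2644]
eef_rot: [[-0.569, 0.822, -0.006], [0.822, 0.569, -0.002], [0.002, -0.007, -1.0]]
contact_force: [-10.0, -8.1, 4.6]
finger_gap: 0.005
finger_force: 6.4
```

Request:
servo_tool(deltas=[[0.001,0.0003,0,0,0,0.01]])

```text
t: 9.1
position: [0.5812, -0.1138, 0.2644]
eef_rot: [[-0.578, 0.816, -0.008], [0.816, 0.578, -0.003], [0.002, -0.008, -1.0]]
contact_force: [-11.3, -8.3, 7.3]
finger_gap: 0.005
finger_force: 7.7
```

Request:
servo_tool(deltas=[[0.001,0.0003,0,0,0,0.01]])

```text
t: 9.2
position: [0.5817, -0.1137, 0.2644]
eef_rot: [[-0.586, 0.81, -0.01], [0.81, 0.586, -0.004], [0.003, -0.01, -1.0]]
contact_force: [-14.3, -10.0, 7.5]
finger_gap: 0.005
finger_force: 9.0
```

```bash
python3 - <<'E'
from h import *
import cv2
b=eyes.capture("side")[:,:,::-1][185:272,200:316]
cv2.imwrite("pics/s3.png",cv2.resize(b,None,fx=6,fy=6,interpolation=cv2.INTER_CUBIC))
E
```

```text
(no output)
```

View pics/s3.png

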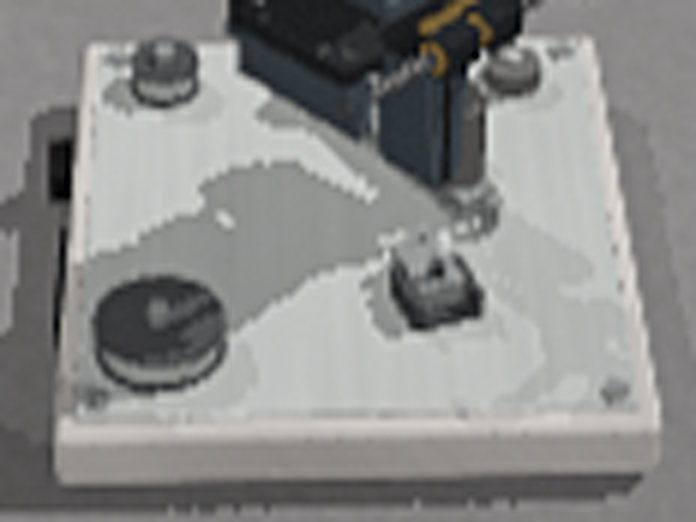

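The tooth at (475,210) is past the pawl nose at (425,240), and the pawl is back out. The force has climbed from about 8 N to 17 N and the arm has stalled, so it is on its stop. I'll hold and check that it stays steady.

Request:
servo_tool(deltas=[[0,0,0,0,0,0],[0,0,0,0,0,0],[0,0,0,0,0,0],[0,0,0,0,0,0],[0,0,0,0,0,0],[0,0,0,0,0,0],[0,0,0,0,0,0],[0,0,0,0,0,0],[0,0,0,0,0,0],[0,0,0,0,0,0]])

```text
t: 10.25
position: [0.5816, -0.1138, 0.2644]
eef_rot: [[-0.585, 0.811, -0.01], [0.811, 0.585, -0.003], [0.003, -0.01, -1.0]]
contact_force: [-12.0, -9.4, 5.7]
finger_gap: 0.008
finger_force: 8.0
```

The hold is steady at about 15 N, well above the roughly 8 N of the spring.

```bash
python3 -c "
from rig import manip
print(manip.close_job())"
```

```text
the job is handed in; nothing more can be done
None
```

I pushed the tensioner arm past the pawl's click and on to its stop, and handed the job in with the gripper still pressing it there at about 15 N; the pawl looked sprung back out behind it, and I touched nothing else.

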